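# Bring the red-lidded spice jar to the front of the carousel

## Task

Turn the wooden spice carousel by gently pushing its scalloped rim with a fingertip until the jar with the red lid stands squarely at the front, that is, towards the open edge of the counter where the cook stands, on the side away from the robot and the tiled wall. Push the wooden rim only: do not touch, lift or upset any jar, do not grip the tray, and leave the jug, the pot and the blender alone. Let the carousel come to rest and take the hand clear.

Things in the scene. Friction and masses are not known exactly. Their poses are not given: they have to be found in the camera images.
- foot: The fixed round foot of the carousel, a dark steel disc 160 mm in diameter and 18 mm high under the tray. Origin: on the counter, on the tray's turning axis. Its x axis always points to the front, which is the open edge of the counter on the far side from the robot (+x); the tiled wall is behind the robot.
- carousel: Turning round wooden tray of the spice carousel, 312 mm in diameter, its rim cut with six finger scallops; six cups for jars, centred 75 mm from the axis every 60 degrees; its x axis points at one cup. Origin: on the axis, at its underside, 18 mm above the counter. It turns both ways without end, with a light drag (about 1 to 3 N at the rim), and stops where it is left.
- lobe (a point): A point on the rim's outer edge, at the top, 156 mm from the axis, where the carousel's x axis passes out: the middle of one of the six lobes left between the scallops, one outside each cup. The rim is 22 mm high: top 40 mm, underside 18 mm above the counter. Inside it the dark cups rise to 48 mm and the jars in them to 73 mm above the counter, all within 110 mm of the axis.
- notch (a point): A point in one of the rim's six finger scallops, at rim-top height (40 mm above the counter), 146 mm from the axis and 30 degrees anticlockwise (seen from above) of lobe; the others every 60 degrees. A scallop is round, 36 mm in radius about a point 158 mm from the axis, open outwards, above and below. A fingertip let down into it and moved round the axis pushes the scallop's flank.
- jar_white: A squat round spice jar, 49 mm in diameter and 45 mm tall in all, stone-coloured body with a white screw lid (lid 14 mm high), standing loose in one of the carousel's six cups. Origin: centre of its underside. Its own yaw means nothing.
- jar_red: A squat round spice jar, 49 mm in diameter and 45 mm tall in all, stone-coloured body with a red screw lid (lid 14 mm high), standing loose in one of the carousel's six cups: the one to bring to the front. Origin: centre of its underside. Its own yaw means nothing.
- jar_yellow: A squat round spice jar, 49 mm in diameter and 45 mm tall in all, stone-coloured body with a yellow screw lid (lid 14 mm high), standing loose in one of the carousel's six cups. Origin: centre of its underside. Its own yaw means nothing.
- jar_green: A squat round spice jar, 49 mm in diameter and 45 mm tall in all, stone-coloured body with a green screw lid (lid 14 mm high), standing loose in one of the carousel's six cups. Origin: centre of its underside. Its own yaw means nothing.
- jar_black: A squat round spice jar, 49 mm in diameter and 45 mm tall in all, stone-coloured body with a black screw lid (lid 14 mm high), standing loose in one of the carousel's six cups. Origin: centre of its underside. Its own yaw means nothing.
- jar_blue: A squat round spice jar, 49 mm in diameter and 45 mm tall in all, stone-coloured body with a blue screw lid (lid 14 mm high), standing loose in one of the carousel's six cups. Origin: centre of its underside. Its own yaw means nothing.
- jug: Glass measuring jug, 108 mm in diameter at the mouth, 135 mm tall, its handle reaching 94 mm from the axis along its +y; stands to the left of the carousel (+y). Origin: centre of its underside. To be left alone.
- pot: Cream plastic pot with a green screw-top lid, 100 mm in diameter, 112 mm tall; stands to the right of the carousel (-y), on the robot's side. Origin: centre of its underside. To be left alone.
- blender: Grey blender base without its jar, 180 mm in diameter, 190 mm tall, to the right of the carousel (-y), farther from the robot than the pot. Origin: centre of its underside. To be left alone.
Not all that is in view belongs to the job. Leave any orange look-alike of the jar_red alone.

How it is judged:
On the way:
1. the carousel is turned by pushing its rim with the fingers (contact force between the fingers and carousel above 0.3 N and distance of jar_red from where it was at the start of the episode above 0.02 m).
At the end, for the whole second after the job is handed in: The red-lidded jar stands in its cup at the front of the carousel: its centre within 14 mm (about 10 degrees) to either side of the line from the turning axis straight to the front (+x). The carousel is at rest and all six jars are upright and down in their cups (x of jar_red in the frame of foot above 0.055 m and y of jar_red in the frame of foot between -0.014 and 0.014 m and angular speed of carousel below 0.05 rad/s and z of each of jar_white, jar_red, jar_yellow, jar_green, jar_black, jar_blue in the frame of carousel below 0.014 m and angle between each of jar_white, jar_red, jar_yellow, jar_green, jar_black, jar_blue's own z axis and vertical below 0.12 rad and horizontal distance between each of jar_white, jar_red, jar_yellow, jar_green, jar_black, jar_blue and carousel below 0.085 m); the robot touches nothing.
It fails at once if a jar is lifted out of its cup or tipped (z of any of jar_white, jar_red, jar_yellow, jar_green, jar_black, jar_blue in the frame of carousel above 0.022 m or angle between any of jar_white, jar_red, jar_yellow, jar_green, jar_black, jar_blue's own z axis and vertical above 0.35 rad).
It fails at once if the robot touches a jar (more than 1.5 N) (contact force between any of the fingers, the arm and jar_white above 1.5 N or contact force between any of the fingers, the arm and jar_red above 1.5 N or contact force between any of the fingers, the arm and jar_yellow above 1.5 N or contact force between any of the fingers, the arm and jar_green above 1.5 N or contact force between any of the fingers, the arm and jar_black above 1.5 N or contact force between any of the fingers, the arm and jar_blue above 1.5 N).
It fails at once if the carousel is pushed or squeezed roughly (more than 25 N) (contact force between any of the fingers, the arm and carousel above 25 N).
It fails at once if the carousel is flung round (faster than 3 rad/s) (angular speed of carousel above 3 rad/s).
It fails at once if the jug, the pot or the blender base is moved more than 15 mm (distance of any of jug, pot, blender from where it was at the start of the episode above 0.015 m).
It also fails if it takes over 58 s, if anything falls off the work surface, if the arm or the gripper's body presses on something with over 40 N, if the wrist force passes 120 N, or if a joint passes its speed limit or range.

## Robot

A 7-joint arm with a two-finger parallel gripper is mounted at the origin on the work surface. World frame = base frame: x ahead of the robot, y to its left, z up, the work surface at z = 0. Lengths are in m, angles in rad, forces in N, time in s.
With the tool pointing down it reaches from about 0.4 to 0.85 m from the base axis. Payload 4.4 kg.
Tool frame: the origin (TCP) lies midway between the tips of the shut fingers; the grasp point (between the pads) lies r.tcp_to_grasp behind it (r.tcp_to_grasp is the distance from the TCP to the grasp point, in m); y points along the fingers, x is the direction in which the jaws open and shut, and the axes are right-handed (so a half turn about y gives the same grasp; the last joint's range is limited). The gripper opens to 94 mm and grips with 3 to 60 N. Pads are 16 mm wide; open, the fingers measure 119 mm over their backs; the gripper's body (75 mm by 177 mm) begins 78 mm behind the grasp point.
Start: joints at [-1.345, 0.628, 0.038, 1.517, -0.027, 0.996, -0.02], TCP at [0.187, 0.623, 0.205] pointing down, gripper open.
Joint ranges: [-3.06, 3.06], [-0.37, 2.12], [-1.25, 1.32], [0.18, 2.47], [-1.1, 4.24], [0.23, 1.98], [-2.94, 2.94]. Speed limits (rad/s): [2.57, 2.57, 3.14, 3.14, 3.14, 3.14, 3.14].

## Interface

Orientations are given as a 3x3 rotation matrix whose columns are the frame's x, y, z axes.
In Python, from cell import sensors, camera, order, r gives the robot as it stands.
- The arm moves only by the tool arm_command, never from a script. Its argument "increments" is text: rows parted by semicolons, each of 7 numbers parted by spaces: the shift along the world's x, y, z in cm, then the turn, a rotation vector about the world's x, y, z in rad, then the opening, from 0 (shut) to 1 (fully open). In form: tx ty tz wx wy wz hand; .... A call has 1 to 12 rows; each row shifts and turns the commanded pose from where the row before left it; what a row does not reach is not made up. A row lasts 1/10 s, in which the tool goes at most 50 mm and 8.59 degrees, less where a joint would pass 70% of its speed; a pose out of reach is approached as far as the arm can. A call with a gripper value outside its range is refused whole. The fingers move at their own pace and stop on an object; "squeeze" is the grip in N (left out, the last holds). Time passes only in rows, so rows that do not move let the fingers close. It gives the time, the measured TCP pose, the force and the opening at its end, in the units of the state.
- sensors.get_obs(): the state, without advancing time (a new reading comes with each control period).
- camera(name): name is "scene" or "side" or "wrist"; returns a dict with "frame" (400x640x3 uint8, red, green, blue), "camera_matrix" (3x3 intrinsics, pixels), "k1" (the pictures are not rectified: a ray, as slopes to the right and down, at radius r is drawn at 1 + k1 r^2 times it, then the intrinsics apply), "rvec" (rotation vector, rad) and "tvec" (3), from world to camera coordinates, as OpenCV has them; the wrist camera has in their place "tool_from_camera" (4x4, takes a point from camera to tool coordinates, whose origin is the TCP and whose axes are the tool frame's). Camera axes: x right, y down, z forward; pixel columns grow to the right and rows downward; lengths in m; the calibration is good to about 2 mm. A picture is of the moment at which its call begins: read the wrist's pose just before it. There is no depth.
- order.finish_job(): hands the job in, once; it reports no verdict.
The state is a dict: "clock": time; "q": joint angles; "qvel": joint speeds; "joint_torque": joint torques, N m; "ee_pos": TCP position; "tool_rot": TCP orientation; "force": force on the tool from outside, world axes, zero at the start; "wrist_torque": the same for the moment, N m; "gripper_width": finger opening in m.
Only numpy, scipy, OpenCV 4.12 (cv2) and the standard library are available. Lean on these libraries where they do the work, as an engineer would, in place of code of your own. Each camera call takes 0.05 s, during which the arm holds its last target.

## Working session

There is one attempt and no reset: what is moved stays moved. The work goes in short steps, Python scripts to look and compute and a tool call to move; the robot and the scene stay as the last step left them, time stands still between calls to the robot, and variables do not carry over. Pictures are saved under pics/ and viewed, and the job is handed in when it is done.

Besides the shell and the picture viewer there is one more tool, called after "Call:" as name(argument=value, ...) on one line, values as JSON. arm_command: Moves the arm, as the interface text tells. Its arguments: {"type":"object","properties":{"increments":{"type":"string"},"squeeze":{"type":"number"}},"required":["increments"]}

```bash
mkdir -p pics
cat > h.py <<'E'
import numpy as np,cv2
from cell import sensors,camera,order,r
def ray(c,uv):
    K=np.array(c["camera_matrix"]);d=np.array([c["k1"],0,0,0,0],float)
    p=cv2.undistortPoints(np.array([[uv]],float),K,d)[0,0]
    return np.array([p[0],p[1],1.])
def tow(c,uv,z):
    R=cv2.Rodrigues(np.array(c["rvec"],float))[0];t=np.array(c["tvec"],float).ravel()
    o=-R.T@t;d=R.T@ray(c,uv);return o+d*(z-o[2])/d[2]
def proj(c,P):
    K=np.array(c["camera_matrix"]);d=np.array([c["k1"],0,0,0,0],float)
    return cv2.projectPoints(np.array(P,float).reshape(-1,1,3),np.array(c["rvec"],float),np.array(c["tvec"],float),K,d)[0][:,0]
def save(c,n): cv2.imwrite("pics/"+n+".png",c["frame"][:,:,::-1])
E
python3 - <<'E'
from h import *
import pickle
for n in("scene","side"):
    c=camera(n);save(c,n+"0");pickle.dump(c,open(n+"0.pkl","wb"))
o=sensors.get_obs();print(o["clock"],o["ee_pos"],o["tool_rot"],o["gripper_width"],r.tcp_to_grasp)
E
```

```text
0.1 [0.18679302 0.62197654 0.20469058] [[ 2.87683870e-01 -4.55968649e-04 -9.57725317e-01]
 [ 9.57724041e-01 -1.56353568e-03  2.87684231e-01]
 [-1.62861270e-03 -9.99998674e-01 -1.31118582e-05]] 0.09378060081958528 0.0188
```

View pics/scene0.png

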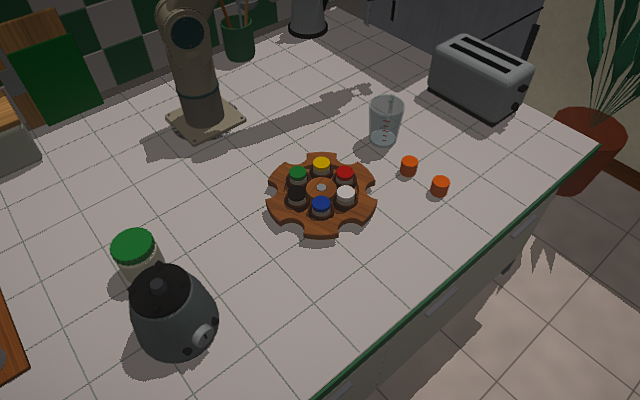

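View pics/side0.png

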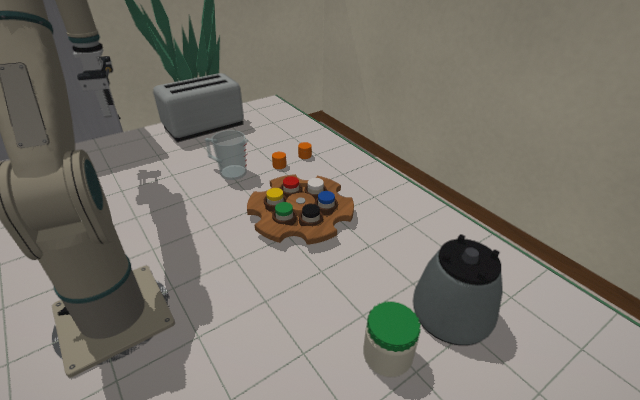

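The scene view shows the carousel centred near (321,190). The red lid is at (345,172), and the orange look-alikes are off the tray at (409,163) and (440,184). Next I'll enlarge the crop and measure.

Run:
```python
from h import *
import pickle
c=pickle.load(open("scene0.pkl","rb"));s=pickle.load(open("side0.pkl","rb"))
a=cv2.resize(c["frame"][140:250,255:465],None,fx=3.8,fy=3.8,interpolation=2)
cv2.imwrite("pics/crop0.png",a[:,:,::-1])
b=cv2.resize(s["frame"][165:250,235:365],None,fx=6,fy=6,interpolation=2)
cv2.imwrite("pics/crops0.png",b[:,:,::-1])
L={"yellow":((321,161),(275,195)),"red":((345,172),(291,183)),"white":((346,191),(316,184)),"blue":((321,203),(326,197)),"black":((297,188),(311,210)),"green":((298,172),(284,208))}
A=[];B=[]
for k,(u,v) in L.items():
    p=tow(c,u,.073);q=tow(s,v,.073);A.append(p);B.append(q);print(k,p.round(3),q.round(3))
print(np.mean(A,0),np.mean(B,0))
```

```text
yellow [0.477 0.112 0.073] [0.472 0.097 0.073]
red [0.553 0.134 0.073] [0.542 0.122 0.073]
white [0.607 0.088 0.073] [0.6   0.076 0.073]
blue [0.596 0.011 0.073] [0.587 0.007 0.073]
black [ 0.515 -0.003  0.073] [ 0.518 -0.018  0.073]
green [0.469 0.036 0.073] [0.462 0.031 0.073]
[0.53614272 0.06291193 0.073     ] [0.53005114 0.05250883 0.073     ]
```

View pics/crop0.png

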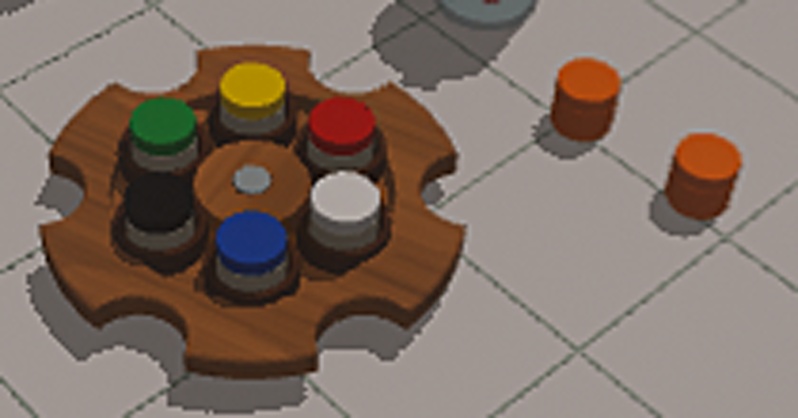

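View pics/crops0.png

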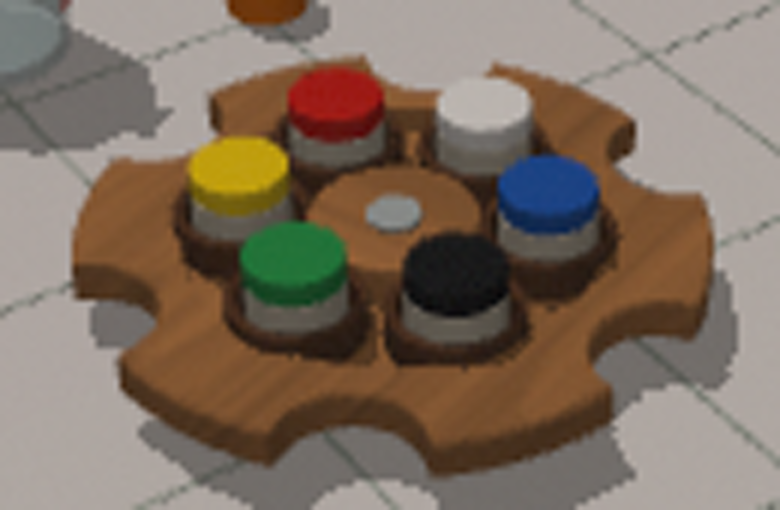

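```bash
cat >> h.py <<'E'
from scipy.optimize import least_squares
def fit(c,pts,n=75e-3,z=.073):
    # pts: order red,white,blue,black,green,yellow (clockwise)
    def f(x): return (proj(c,[[x[0]+n*np.cos(x[2]-k*np.pi/3),x[1]+n*np.sin(x[2]-k*np.pi/3),z] for k in range(6)])-pts).ravel()
    s=least_squares(f,[.535,.058,1.2]);return s.x,np.abs(s.fun).max()
E
python3 - <<'E'
from h import *
import pickle
c=pickle.load(open("scene0.pkl","rb"));s=pickle.load(open("side0.pkl","rb"))
print(fit(c,np.array([(345,172.6),(345.8,191),(321.3,202.6),(297.1,192.1),(297.9,172.4),(321.6,162.4)])))
print(fit(s,np.array([(291,180.8),(315.7,181.7),(326.5,195.3),(311,208.7),(284,207),(274.8,192.5)])))
print("hub",tow(c,(321.4,187.2),.05),tow(s,(300.8,200.2),.05))
print("jug",tow(c,(383,142),0),tow(s,(233,174),0)); print("pot top",tow(c,(133,245),.112),tow(s,(394,325),.112)); print("blender top",tow(c,(160,290),.19),tow(s,(469,262),.19))
for uv in((409,160),(440,181)):print("orange",tow(c,uv,.045))
E
```

```text
(array([0.53918018, 0.0608323 , 1.39094912]), np.float64(0.9266329918336851))
(array([0.53495406, 0.06013064, 1.39032945]), np.float64(0.3442377874776241))
hub [0.53797986 0.06158339 0.05      ] [0.53541629 0.06022259 0.05      ]
jug [0.47958001 0.36803102 0.        ] [0.46122718 0.37003025 0.        ]
pot top [ 0.43933798 -0.42059449  0.112     ] [ 0.42478724 -0.42808749  0.112     ]
blender top [ 0.64239257 -0.42928544  0.19      ] [ 0.59588651 -0.44272881  0.19      ]
orange [0.61750116 0.32772176 0.045     ]
orange [0.73059462 0.32975212 0.045     ]
```

Two-camera fit: the axis is at about (0.537, 0.0605), and red is at 79.7°, so the tray must turn about 80° clockwise. The notches are at 49.7° + 60k. I'll shut the hand and use the notch at 49.7°, at (0.631, 0.172), which is clear of the jug.

Call:
arm_command(increments="2.8 -2.8 0 0 0 0 0; 2.8 -2.8 0 0 0 0 0; 2.8 -2.8 0 0 0 0 0; 2.8 -2.8 0 0 0 0 0; 2.8 -2.8 0 0 0 0 0; 2.8 -2.8 0 0 0 0 0; 2.8 -2.8 0 0 0 0 0; 2.8 -2.8 0 0 0 0 0; 2.8 -2.8 0 0 0 0 0; 2.8 -2.8 0 0 0 0 0; 2.8 -2.8 0 0 0 0 0; 2.8 -2.8 0 0 0 0 0", squeeze=5)

```text
clock: 1.3
ee_pos: [0.5237, 0.2852, 0.2052]
tool_rot: [[0.288, -0.001, -0.958], [0.958, -0.0, 0.288], [-0.0, -1.0, 0.001]]
force: [0.1, 0.1, -0.5]
gripper_width: 0.002
```

Call:
arm_command(increments="2.5 -2.7 0 0 0 0 0; 2.5 -2.7 0 0 0 0 0; 2.5 -2.7 0 0 0 0 0; 2.5 -2.6 -1 0 0 0 0; 0.8 -0.6 -3 0 0 0 0; 0 0 -3 0 0 0 0; 0 0 -3 0 0 0 0; 0 0 0 0 0 0 0; 0 0 0 0 0 0 0")

```text
clock: 2.2
ee_pos: [0.6307, 0.1735, 0.1054]
tool_rot: [[0.288, -0.001, -0.958], [0.958, -0.0, 0.288], [-0.001, -1.0, 0.001]]
force: [0.3, 0.3, -0.0]
gripper_width: 0.0008
```

Run:
```python
from h import *
o=sensors.get_obs();print(o["ee_pos"])
c=camera("scene");s=camera("side")
a=cv2.resize(c["frame"][100:250,240:420],None,fx=4,fy=4,interpolation=2)
b=cv2.resize(s["frame"][90:250,220:380],None,fx=3.7,fy=3.7,interpolation=2)
cv2.imwrite("pics/a1.png",a[:,:,::-1]);cv2.imwrite("pics/b1.png",b[:,:,::-1])
w=camera("wrist");save(w,"w1")
```

```text
[0.63074263 0.17354018 0.10535873]
```

View pics/a1.png

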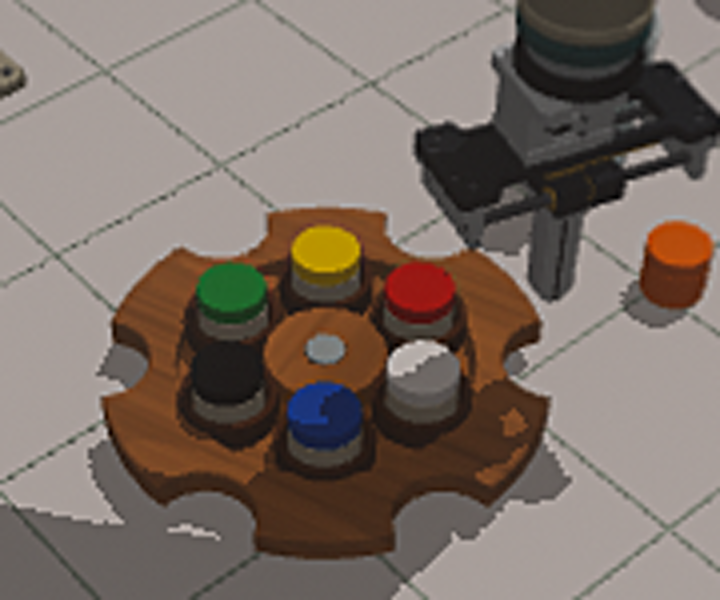

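View pics/b1.png

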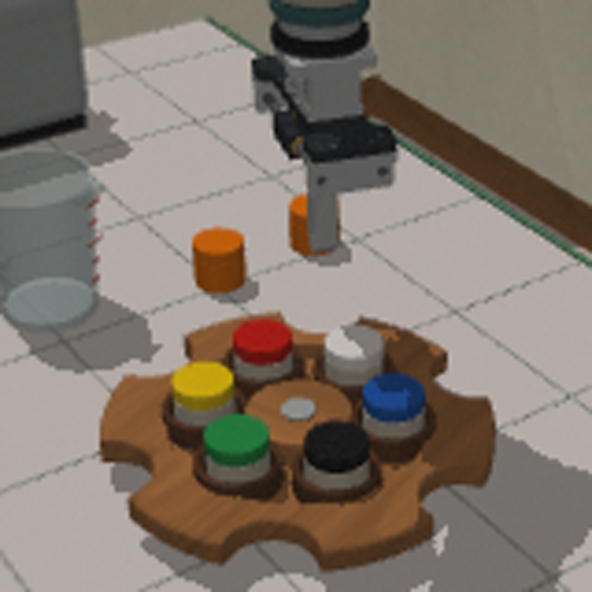

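View pics/w1.png

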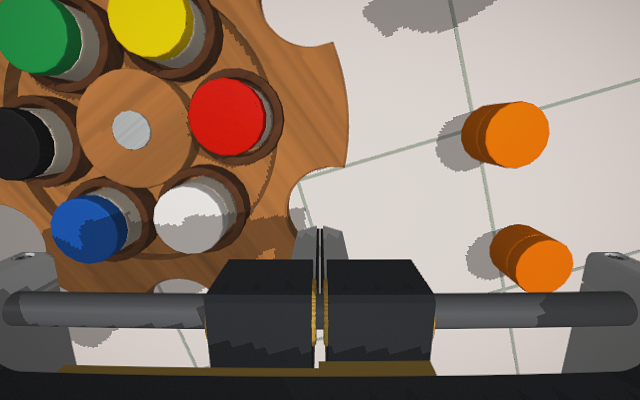

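The hand is over the notch between red and white: the tip is at (550,295) in the scene crop and the notch at about (525,360). I'll check where the tip lands once lowered.

Run:
```python
from h import *
import pickle
for n,off in(("scene",(240,100,4)),("side",(220,90,3.7))):
    c=pickle.load(open(n+"0.pkl","rb"))
    P=[[.6307,.1735,.04],[.6307,.1735,.105]]
    th=np.radians(49.7)
    for t in np.arange(0,360,5): P.append([.537+.158*np.cos(th)+.036*np.cos(np.radians(t)),.0605+.158*np.sin(th)+.036*np.sin(np.radians(t)),.04])
    p=(proj(c,P)-off[:2]+.5)*off[2]
    im=cv2.imread("pics/%s1.png"%("a" if n=="scene" else "b"))
    for i,q in enumerate(p): cv2.circle(im,tuple(int(v) for v in q),3 if i<2 else 1,(255,0,255) if i<2 else (255,255,0),-1)
    cv2.imwrite("pics/o_%s.png"%n,im)
    O=im if n=="scene" else np.hstack([cv2.resize(O,(400,333)),cv2.resize(im,(333,333))])
cv2.imwrite("pics/o1.png",O)
```

```text
(no output)
```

View pics/o1.png

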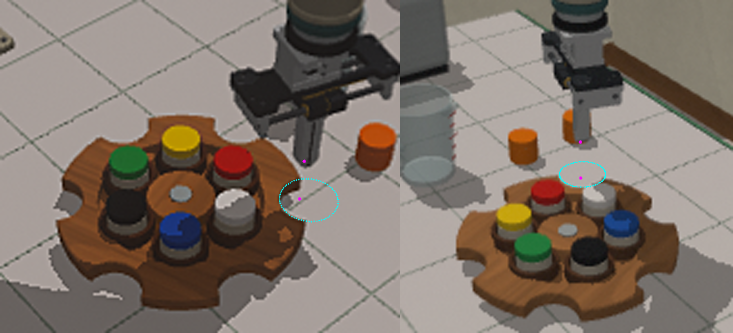

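The overlay agrees in both views. Lowering now.

Call:
arm_command(increments="0 0 -2 0 0 0 0; 0 0 -2 0 0 0 0; 0 0 -2 0 0 0 0; 0 0 -1.2 0 0 0 0; 0 0 -0.8 0 0 0 0; 0 0 0 0 0 0 0")

```text
clock: 2.95
ee_pos: [0.6308, 0.1736, 0.0253]
tool_rot: [[0.288, -0.001, -0.958], [0.958, -0.0, 0.288], [-0.0, -1.0, 0.0]]
force: [-0.6, -0.8, 0.4]
gripper_width: 0.0007
```

Run:
```python
import numpy as np
# waypoints r=.147 about axis from 49.7 deg, 4 deg steps
a=np.radians(np.arange(49.7,-45,-4)); p=np.c_[53.7+14.7*np.cos(a),6.05+14.7*np.sin(a)]
for A,P,d in zip(np.degrees(a),p,np.r_[np.diff(p,axis=0),[[0,0]]]): print(A.round(1),P.round(2),d.round(2))
```

```text
49.7 [63.21 17.26] [ 0.76 -0.69]
45.7 [63.97 16.57] [ 0.71 -0.74]
41.7 [64.68 15.83] [ 0.66 -0.79]
37.7 [65.33 15.04] [ 0.6  -0.83]
33.7 [65.93 14.21] [ 0.54 -0.87]
29.7 [66.47 13.33] [ 0.48 -0.91]
25.7 [66.95 12.42] [ 0.41 -0.94]
21.7 [67.36 11.49] [ 0.35 -0.97]
17.7 [67.7  10.52] [ 0.28 -0.99]
13.7 [67.98  9.53] [ 0.21 -1.  ]
9.7 [68.19  8.53] [ 0.14 -1.02]
5.7 [68.33  7.51] [ 0.07 -1.02]
1.7 [68.39  6.49] [-0.01 -1.03]
-2.3 [68.39  5.46] [-0.08 -1.02]
-6.3 [68.31  4.44] [-0.15 -1.02]
-10.3 [68.16  3.42] [-0.22 -1.  ]
-14.3 [67.94  2.42] [-0.29 -0.98]
-18.3 [67.66  1.43] [-0.36 -0.96]
-22.3 [67.3   0.47] [-0.42 -0.94]
-26.3 [66.88 -0.46] [-0.49 -0.9 ]
-30.3 [66.39 -1.37] [-0.55 -0.87]
-34.3 [65.84 -2.23] [-0.61 -0.83]
-38.3 [65.24 -3.06] [-0.66 -0.78]
-42.3 [64.57 -3.84] [0. 0.]
```

Call:
arm_command(increments="0.4 -0.35 0 0 0 0 0; 0.35 -0.35 0 0 0 0 0; 0.35 -0.35 0 0 0 0 0; 0.35 -0.4 0 0 0 0 0; 0.35 -0.4 0 0 0 0 0; 0.3 -0.4 0 0 0 0 0; 0.3 -0.4 0 0 0 0 0; 0.3 -0.45 0 0 0 0 0; 0.3 -0.45 0 0 0 0 0; 0.25 -0.45 0 0 0 0 0; 0 0 0 0 0 0 0")

```text
clock: 4.05
ee_pos: [0.6643, 0.1319, 0.0255]
tool_rot: [[0.289, 0.001, -0.957], [0.957, -0.001, 0.289], [-0.001, -1.0, -0.001]]
force: [1.2, -0.7, 0.6]
gripper_width: 0.0003
```

Run:
```python
from h import *
c=camera("scene");s=camera("side")
a=cv2.resize(c["frame"][140:250,250:390],None,fx=5,fy=5,interpolation=2)
cv2.imwrite("pics/a2.png",a[:,:,::-1])
```

```text
(no output)
```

View pics/a2.png

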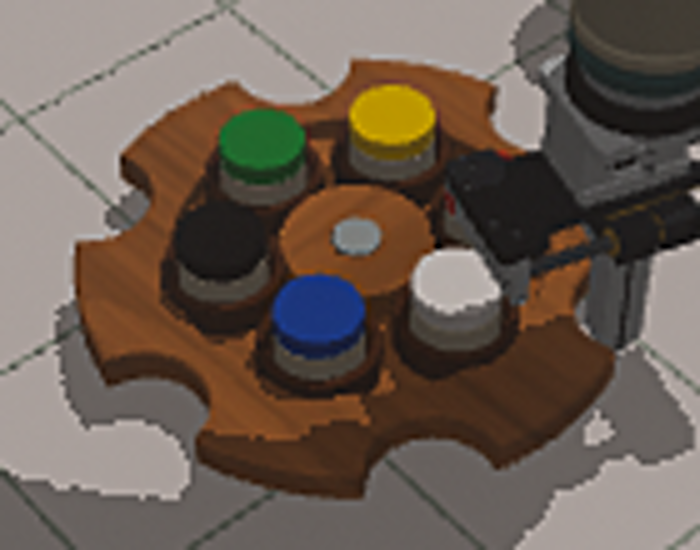

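The tray is turning: the white and blue lids have moved to (455,280) and (320,310) in the crop. I'll keep going along the arc.

Call:
arm_command(increments="0.2 -0.45 0 0 0 0 0; 0.35 -0.9 0 0 0 0 0; 0.4 -0.95 0 0 0 0 0; 0.35 -1 0 0 0 0 0; 0.25 -1 0 0 0 0 0; 0.2 -1 0 0 0 0 0; 0.15 -1 0 0 0 0 0; 0.05 -1 0 0 0 0 0; 0 -1 0 0 0 0 0; -0.1 -1 0 0 0 0 0; -0.15 -1 0 0 0 0 0; -0.2 -1 0 0 0 0 0")

```text
clock: 5.35
ee_pos: [0.6784, 0.0197, 0.0255]
tool_rot: [[0.288, 0.0, -0.958], [0.958, -0.0, 0.288], [0.0, -1.0, -0.0]]
force: [0.3, 1.7, -0.1]
gripper_width: 0.0009
```

Call:
arm_command(increments="-0.25 -0.8 0 0 0 0 0; -0.25 -0.6 0 0 0 0 0; -0.2 -0.4 0 0 0 0 0; 0 0 0 0 0 0 0")

```text
clock: 5.75
ee_pos: [0.6711, 0.0013, 0.0255]
tool_rot: [[0.288, -0.0, -0.957], [0.957, -0.001, 0.288], [-0.001, -1.0, 0.0]]
force: [0.3, 1.0, 0.1]
gripper_width: 0.0003
```

Run:
```python
from h import *
import pickle
c=camera("scene");s=camera("side");pickle.dump((c,s),open("p3.pkl","wb"))
a=cv2.resize(c["frame"][140:250,250:390],None,fx=5,fy=5,interpolation=2)
b=cv2.resize(s["frame"][165:250,235:365],None,fx=6,fy=6,interpolation=2)
cv2.imwrite("pics/a3.png",a[:,:,::-1])
cv2.imwrite("pics/b3.png",b[:,:,::-1])
```

```text
(no output)
```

View pics/a3.png

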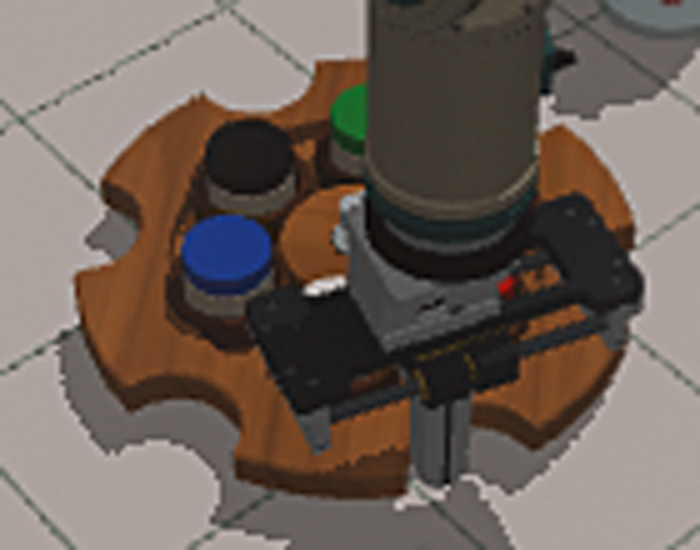

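View pics/b3.png

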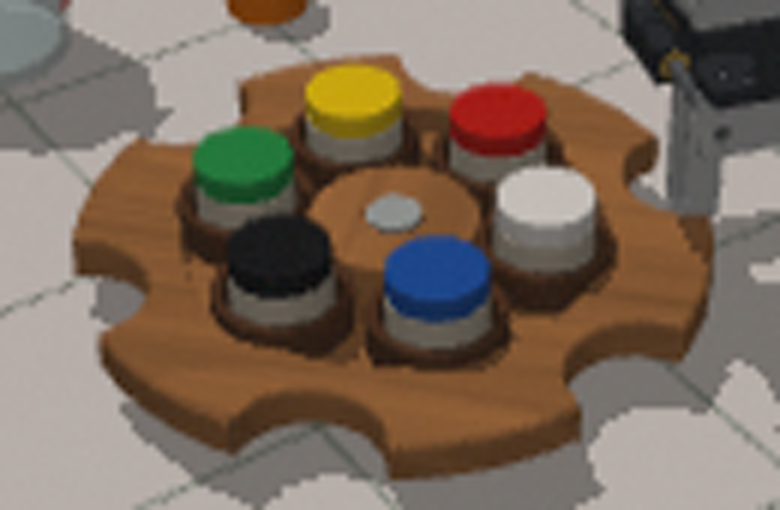

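In the side crop all the lids are visible: red (498,108), white (545,195), blue (438,265), black (280,245), green (243,155), yellow (354,92).

Run:
```python
from h import *
import pickle
c,s=pickle.load(open("p3.pkl","rb"))
x,e=fit(s,np.array([(498,108),(545,195),(438,265),(280,245),(243,155),(354,92)])/6+[235,165]);print(x,e,np.degrees(x[2]))
o=sensors.get_obs();p=o["ee_pos"];a=np.degrees(np.arctan2(p[1]-.0605,p[0]-.537));print(p,a)
def P(a):return np.array([.537+.147*np.cos(np.radians(a)),.0605+.147*np.sin(np.radians(a))])*100
for d in (4,8,12,16,20): print(d,P(a-d)-np.array(p[:2])*100)
```

```text
[0.53469933 0.05973616 0.22175032] 0.4076274199609884 12.7053574283286
[0.67145596 0.00227873 0.02552558] -23.413271964707025
4 [-0.39627674 -0.94583287]
8 [-0.90017323 -1.83962092]
12 [-1.46518976 -2.69608171]
16 [-2.08857362 -3.51104264]
20 [-2.76728775 -4.28053331]
```

Red is at 12.7°, so I'll push about 12° further, slowing at the end.

Call:
arm_command(increments="-0.1 -0.25 0 0 0 0 0; -0.2 -0.45 0 0 0 0 0; -0.25 -0.5 0 0 0 0 0; -0.25 -0.45 0 0 0 0 0; -0.25 -0.4 0 0 0 0 0; -0.2 -0.3 0 0 0 0 0; -0.15 -0.2 0 0 0 0 0; -0.1 -0.15 0 0 0 0 0; 0 0 0 0 0 0 0; 0 0 0 0 0 0 0")

```text
clock: 6.85
ee_pos: [0.6564, -0.0248, 0.0255]
tool_rot: [[0.288, -0.0, -0.958], [0.958, -0.0, 0.288], [-0.001, -1.0, 0.0]]
force: [-0.2, 0.2, 0.7]
gripper_width: 0.0006
```

Run:
```python
from h import *
import pickle
c=camera("scene");s=camera("side");pickle.dump((c,s),open("p4.pkl","wb"))
b=cv2.resize(s["frame"][165:250,235:365],None,fx=6,fy=6,interpolation=2)
cv2.imwrite("pics/b4.png",b[:,:,::-1])
```

```text
(no output)
```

View pics/b4.png

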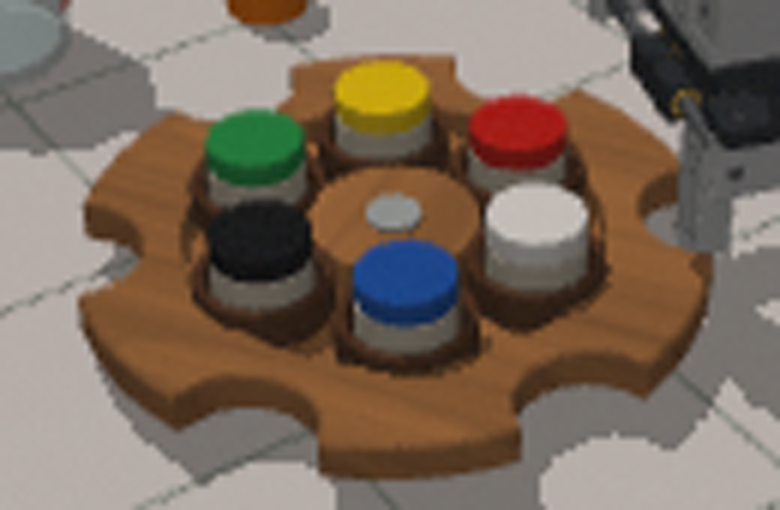

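Side crop lids: red (518,119), white (536,212), blue (406,270), black (260,229), green (256,138), yellow (383,88).

Run:
```python
from h import *
import pickle
c,s=pickle.load(open("p4.pkl","rb"))
x,e=fit(s,np.array([(518,119),(536,212),(406,270),(260,229),(256,138),(383,88)])/6+[235,165]);print(x,e,np.degrees(x[2]))
print(sensors.get_obs()["ee_pos"])
```

```text
[0.53504818 0.06012656 0.02216221] 0.36814018363267564 1.269800907345643
[ 0.65640106 -0.0247719   0.02543151]
```

Red is at 1.3°. I'll back off the flank, lift, and clear.

Call:
arm_command(increments="0.3 0.3 0 0 0 0 0; 0.4 0.4 0 0 0 0 0; 0 0 1 0 0 0 0; 0 0 3 0 0 0 0; 0 0 4 0 0 0 0; 0 0 4 0 0 0 0; 0 0 4 0 0 0 0; 0 -3 2 0 0 0 0; 0 -4 0 0 0 0 0; 0 -4 0 0 0 0 0; 0 -2 0 0 0 0 0; 0 0 0 0 0 0 0")

```text
clock: 8.15
ee_pos: [0.6628, -0.1518, 0.2058]
tool_rot: [[0.293, -0.0, -0.956], [0.956, -0.002, 0.293], [-0.002, -1.0, -0.001]]
force: [-0.4, -0.7, -0.7]
gripper_width: 0.0008
```

Run:
```python
from h import *
import pickle
c=camera("scene");s=camera("side");pickle.dump((c,s),open("p5.pkl","wb"));save(c,"s5")
a=cv2.resize(c["frame"][140:250,250:390],None,fx=5,fy=5,interpolation=2)
cv2.imwrite("pics/a5.png",a[:,:,::-1])
b=cv2.resize(s["frame"][165:250,235:365],None,fx=6,fy=6,interpolation=2)
cv2.imwrite("pics/b5.png",b[:,:,::-1])
```

```text
(no output)
```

View pics/s5.png

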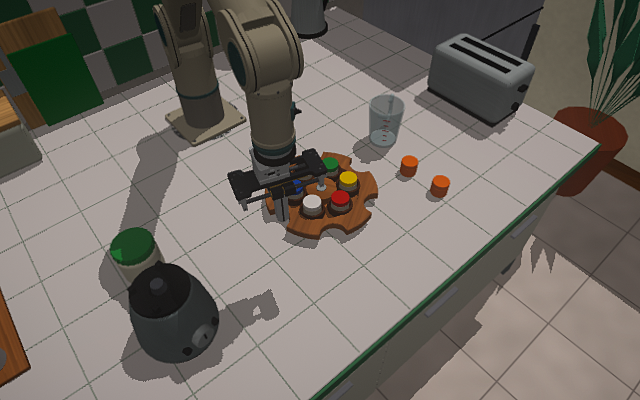

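View pics/a5.png

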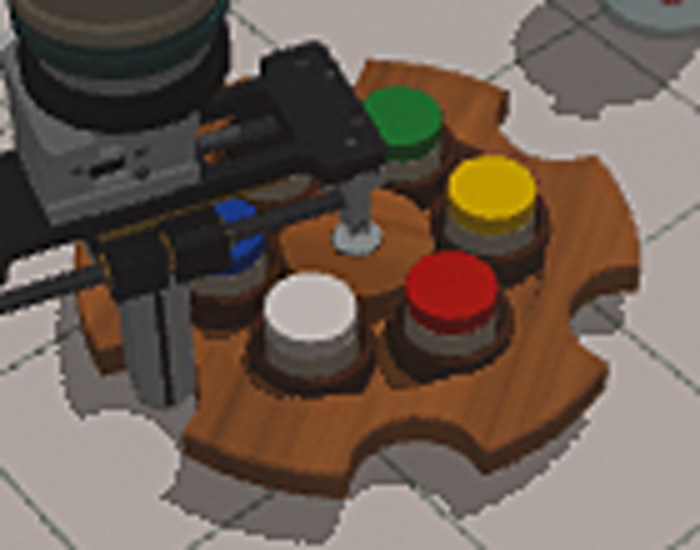

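View pics/b5.png

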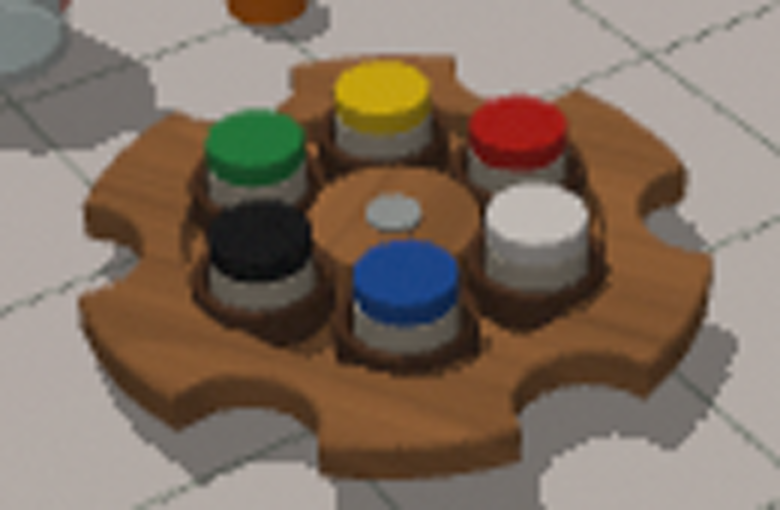

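The side view hasn't changed since the push, so the tray stayed put. The hand is clear and every jar is upright in its cup. I'll cross-check with the scene camera (red lid at (340.4,197)) and hand in.

Run:
```python
from h import *
import pickle
c,s=pickle.load(open("p5.pkl","rb"))
print(tow(c,(340.4,197),.073)-[.538,.061,0], tow(s,(518/6+235,119/6+165),.073)-[.535,.060,0])
o=sensors.get_obs();print(o["force"],np.abs(o["qvel"]).max())
order.finish_job()
```

```text
[0.0752542 0.0016529 0.073    ] [0.07577518 0.00326308 0.073     ]
[ 0.71510849 -0.03648419  0.41518433] 0.029274957742314374
the job is handed in; nothing more can be done
```

I lowered the shut fingers into the rim scallop between the red and white jars. I pushed the carousel about 79° clockwise, slowing at the end, then backed off, lifted and moved the hand clear. The job is handed in.

- **Red jar position:** the last pictures put it about 75 mm in front of the axis and 2–3 mm to one side (1.3° by the side-camera fit). The limit is 14 mm.
- **Camera agreement:** the two cameras' estimates of the red jar agree within about 2 mm.
- **Carousel and jars:** the side view looked the same before and after taking the hand away, so the carousel stayed put. All six jars were upright in their cups.
- **Other objects:** the pot, the blender, the jug and the two orange look-alikes looked unmoved in the final scene picture; I did not re-measure them.
- **Forces:** the wrist force read about 2 N or less at the end of each push. No check failed.

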